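# Dispense one turned ball and lay it in the deep pot

## Robot

A 6-joint arm with a two-finger parallel gripper is mounted at the origin on the work surface. World frame = base frame: x ahead of the robot, y to its left, z up, the work surface at z = 0. Lengths are in m, angles in rad, forces in N, time in s.
With the tool pointing down it reaches from about 0.225 to 0.875 m from the base axis. Payload 3.4 kg.
Tool frame: the origin (TCP) lies on the mounting face of the last link; the fingertips stand 173 mm ahead of it and the grasp point (between the pads) lies 155 mm ahead of it; z points along the fingers, y is the line along which they close (so a half turn about z gives the same grasp; the last joint's range is limited). The gripper opens to 85 mm and grips with 20 to 120 N. Pads are 22 mm wide; open, the fingers measure 114 mm over their backs; the gripper's body (76 mm by 85 mm) begins 54 mm behind the grasp point. The pads swing forward as they close: fully open they stand 13 mm farther back than shut.
Start: joints at [0.981, 0.276, 1.505, -0, 1.361, -0.121], TCP at [0.26, 0.513, 0.405] pointing down, gripper open.
Joint ranges: [-2.89, 2.89], [-0.75, 2.08], [0.22, 2.7], [-1.18, 4.32], [0.11, 2.71], [-2.7, 2.7]. Speed limits (rad/s): [2.57, 2.57, 3.14, 3.14, 3.14, 3.14].

## Interface

Orientations are given as a unit quaternion [w, x, y, z].
In Python, from rig import manip gives the robot as it stands.
- The arm moves only by the tool carry_out, never from a script. Its arguments are lists of equal length, an entry for each row: "linear": the shift along the world's x, y, z each as a share of 500 mm, from -1 to 1, a list of three; "angular": the turn, a rotation vector about the world's x, y, z each as a share of 0.08 rad, from -1 to 1, a list of three; "hand": the opening, from 0 (shut) to 1 (fully open). In form: {"linear": [[x, y, z], ...], "angular": [[rx, ry, rz], ...], "hand": [hand, ...]}. A call has 1 to 8 rows; each row shifts and turns the commanded pose from where the row before left it; what a row does not reach is not made up. A row lasts 1/12 s, in which the tool goes at most 41.7 mm and 7.16 degrees, less where a joint would pass 70% of its speed; a pose out of reach is approached as far as the arm can. A call with a number of a shift or a turn outside -1 to 1 is refused whole. A call with a gripper value outside its range is refused whole. The fingers move at their own pace and stop on an object; "force" is the grip in N (left out, the last holds). Time passes only in rows, so rows that do not move let the fingers close. It gives the time, the measured TCP pose, the force, the opening and the grip force at its end, in the units of the state.
- manip.get_state(): the state, without advancing time (a new reading comes with each control period).
- manip.get_image(name): name is "scene" or "top"; returns the picture (420x560x3 uint8, red, green, blue); there is no depth.
- manip.camera_params(name): a dict with "fx", "fy", "cx", "cy" (pixels), "k1" (the pictures are not rectified: a ray, as slopes to the right and down, at radius r is drawn at 1 + k1 r^2 times it, then the intrinsics apply), "view" (4x4, takes a point from world to camera coordinates). Camera axes: x right, y down, z forward; pixel columns grow to the right and rows downward; lengths in m; the calibration is good to about 2 mm. A picture is of the moment at which its call begins. camera_params takes no time and is no camera call.
- manip.sign_off(): hands the job in; it is judged then, once.
The state is a dict: "clock": time; "qpos": joint angles; "qd": joint speeds; "effort": joint torques, N m; "position": TCP position; "ee_rot": TCP orientation; "contact_force": force on the tool from outside, world axes, zero at the start; "moment": the same for the moment, N m; "width": finger opening in m; "gripper_force": force on a finger pad.
Only numpy, scipy, OpenCV 4.12 (cv2) and the standard library are available. Lean on these libraries where they do the work, as an engineer would, in place of code of your own. Each camera call takes 0.05 s, during which the arm holds its last target. There are 200 camera calls.

## Task

Carefully push the ball dispenser's sprung slide right home until it comes up against its stop, without forcing it, so that one wooden ball rolls out onto the wire chute, and let the slide spring back. Then pick up that ball and lower it gently all the way down into the deep white pot, letting go only once it rests on the bottom so that it does not drop. Only this one ball may come out; leave everything else where it stands.

Things in the scene. Friction and masses are not known exactly. Their poses are not given: they have to be found in the camera images.
- dispenser: fixed plywood ball dispenser: housing along its x from -35 to +84 mm, 66 mm wide, 153 mm tall, with a clear upright tube of balls on it (49 mm across, lid at 243 mm). Origin on the table under the tube's axis; x = the direction in which the slide is pushed, y = along the wire chute, z up. Each return of the slide loads the next ball from the tube
- chute_rest (a point): where a released ball comes to rest: its centre, 59 mm above the table, 37 mm along x and 127 mm along y from the dispenser's origin (axes as the dispenser's). The ball lies on two 6 mm wires along y, 30 mm apart, that slope down from the housing to a cross wire. Both x sides of the ball are free; thinner guard wires end 47 mm before it
- slide (a joint): sprung push slide, an aluminium bar out of the dispenser's back. In m: 0 = fully out, grows as it is pushed along the dispenser's +x. Spring about 4 N at the start, 10 N at the end. The ball drops only in the last 4 mm before a firm stop, which is hidden and set differently every time (stroke 31 to 47 mm): it is felt as a sharp rise of force. More than 35 N on the slide damages it
- push_face (a point): centre of the outer face of the slide's upright push plate (56 mm wide along y, 54 mm tall, 8 mm thick): the face to push. When the slide is out it lies 124 mm behind the dispenser's origin along -x and 125 mm above the table; moves with the slide; its x axis is the pushing direction
- ball_a: plain turned beech ball, 40 mm across, about 26 g, origin at its centre: the first one, in the slide's pocket at the start, so the one that comes out
- ball_b: beech ball like the first, the next one in the tube, origin at its centre; drops into the slide's pocket when the slide has returned
- ball_c: beech ball like the first, the upper one in the tube, origin at its centre
- pot: fixed white round stoneware pot, open at the top, 140 mm across, 130 mm across inside, rim 120 mm above the table; origin under its centre on the table. A flat cork disc inside is the floor; how deep it lies differs every time: its top is 30 to 68 mm below the rim, so feel for it. The ball bruises when it drops in (over about 8 mm) or is pressed down with over 30 N
- tin: closed round steel paint tin with a paper band, 124 mm across, 124 mm tall, lid flush: not the pot; a loose bystander
- spray: spray can, 56 mm across, 190 mm tall; a loose bystander
- glue: small glue bottle, 40 mm across, 130 mm tall; a loose bystander
- sander: cork sanding block, 70 x 50 x 35 mm; a loose bystander
- driver: screwdriver lying on the table, about 200 mm long; a loose bystander
- offcut: wooden offcut, 160 x 90 x 22 mm; a loose bystander
- jar: small closed amber glass jar, 66 mm across, 80 mm tall; a loose bystander
Mind the look-alikes: they are no part of the job. Leave any green or orange look-alike of the pot alone.

How it is judged:
On the way, in this order (a step that is already met when the one before it is completed fails the run):
1. the first ball has come out of the dispenser and lies on the wire chute (y of ball_a in the frame of dispenser above 0.06 m and z of ball_a in the frame of dispenser below 0.09 m), for 0.2 s.
2. the slide is fully out again and the ball has been lifted off the chute (value of joint slide below 0.004 m and height (world z) of ball_a above 0.13 m), for 0.1 s.
At the end, for the whole second after the job is handed in: The first ball lies at rest inside the pot (centre below the rim, within 65 mm of the pot's axis, slower than 0.05 m/s), the slide is back out (within 4 mm), and the other two balls are still in the dispenser (above 110 mm, no more than 15 mm along its x axis) (horizontal distance between ball_a and pot below 0.065 m and z of ball_a in the frame of pot below 0.12 m and x of each of ball_b, ball_c in the frame of dispenser below 0.015 m and z of each of ball_b, ball_c in the frame of dispenser above 0.11 m and linear speed of ball_a below 0.05 m/s and value of joint slide below 0.004 m); the robot touches nothing.
It fails at once if the slide is forced: the robot pushes on it with more than 35 N (contact force between any of the fingers, the arm and slide above 35 N).
It fails at once if the ball is dropped or thrown into the pot: it moves faster than 0.4 m/s inside it (horizontal distance between ball_a and pot below 0.065 m and z of ball_a in the frame of pot below 0.12 m and linear speed of ball_a above 0.4 m/s).
It fails at once if the ball or the fingers press on the pot or its cork floor with more than 30 N (contact force between any of ball_a, the fingers and pot above 30 N).
It fails at once if a bystander is pushed more than 30 mm from its place (distance of any of tin, spray, glue, sander, driver, offcut, jar from where it was at the start of the episode above 0.03 m).
It also fails if it takes over 64 s, if anything falls off the work surface, if the arm or the gripper's body presses on something with over 40 N, if the wrist force passes 120 N, or if a joint passes its speed limit or range.

## Working session

There is one attempt and no reset: what is moved stays moved. The work goes in short steps, Python scripts to look and compute and a tool call to move; the robot and the scene stay as the last step left them, time stands still between calls to the robot, and variables do not carry over. Pictures are saved under pics/ and viewed, at most 10 in all, crops included, and the job is handed in when it is done.

Besides the shell and the picture viewer there is one more tool, called after "Call:" by a JSON object that holds its "fn" and its "kwargs", one argument or row to a line. carry_out: Moves the arm, as the interface text tells. Its arguments: {"type":"object","properties":{"linear":{"type":"array"},"angular":{"type":"array"},"hand":{"type":"array"},"force":{"type":"number"}},"required":["linear","angular","hand"]}

```bash
mkdir -p pics
cat > h.py <<'E'
import numpy as np, cv2
from rig import manip
def snap(n,f):
    im=manip.get_image(n); cv2.imwrite(f,im[:,:,::-1]); return im
def ray(n,u,v):
    c=manip.camera_params(n); K=np.array([[c['fx'],0,c['cx']],[0,c['fy'],c['cy']],[0,0,1]])
    p=cv2.undistortPoints(np.array([[[u,v]]],float),K,np.array([c['k1'],0,0,0,0.]))[0,0]
    V=np.array(c['view']);R=V[:3,:3];o=-R.T@V[:3,3]
    return o,R.T@np.array([p[0],p[1],1])
def onz(n,u,v,z):
    o,d=ray(n,u,v); return o+d*(z-o[2])/d[2]
def proj(n,P):
    c=manip.camera_params(n);V=np.array(c['view']);K=np.array([[c['fx'],0,c['cx']],[0,c['fy'],c['cy']],[0,0,1]])
    return cv2.projectPoints(np.array(P,float).reshape(-1,1,3),cv2.Rodrigues(V[:3,:3])[0],V[:3,3],K,np.array([c['k1'],0,0,0,0.]))[0][:,0]
E
python3 - <<'E'
from h import *
for n in('scene','top'):
    snap(n,f'pics/{n}0.png'); c=manip.camera_params(n); print(n,c['fx'],c['cx'],c['k1'],ray(n,280,210))
s=manip.get_state(); print(s)
E
```

```text
scene 473.8356738072966 284.3025074408032 0.03417529529205034 (array([0.8883362 , 0.62982363, 1.27639656]), array([-0.26360861, -0.42624316, -0.86543425]))
top 486.95563299585166 277.2777009132009 -0.013990618346867711 (array([0.3245303 , 0.05450435, 1.40810116]), array([ 0.16360491, -0.01877014, -0.98636608]))
{'clock': 0.1, 'qpos': array([ 9.80976357e-01,  2.76548809e-01,  1.50599144e+00,  1.84980477e-05,
        1.36068974e+00, -1.21020522e-01]), 'qd': array([-3.37194922e-04, -1.49204599e-03, -3.35206739e-03,  7.48191275e-05,
        1.53782068e-04, -5.23344419e-04]), 'effort': array([ 5.74219193e-04, -4.17703414e+01, -2.46406424e+01, -2.15684636e-04,
        5.76323597e-03,  1.11724952e-05]), 'position': array([0.25970813, 0.51281133, 0.40392226]), 'ee_rot': array([-2.93361927e-04,  2.32260972e-01,  9.72653160e-01, -7.64352879e-04]), 'contact_force': array([ 0.59782827, -1.0923099 ,  0.40242536]), 'moment': array([ 0.06833107,  0.02267696, -0.017001  ]), 'gripper_force': 0.0, 'width': 0.08540000734387902}
```

View pics/scene0.png

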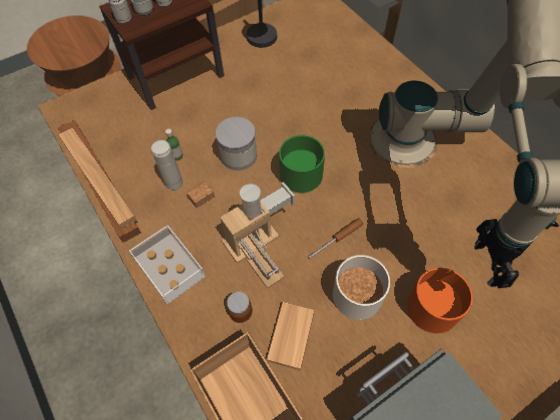

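View pics/top0.png

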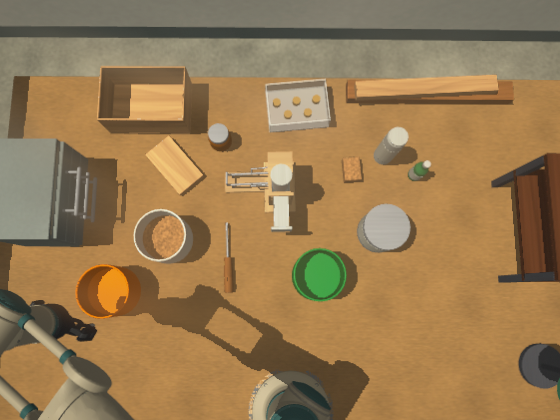

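Scene and top both show the dispenser: tube at (251,195) in scene and (281,175) in top, with the push plate at (281,230) in top. The chute runs left in top to (228,180), and the white pot with its cork floor is at (163,236). I'll zoom in to measure.

Run:
```python
from h import *
t=cv2.imread('pics/top0.png')[140:240,215:315]; s=cv2.imread('pics/scene0.png')[175:290,210:310]
cv2.imwrite('pics/crop0.png',np.hstack([cv2.resize(t,(400,460),interpolation=2),cv2.resize(s,(400,460),interpolation=2)]))
# pot: outer rim ellipse / bright mask in top
im=cv2.imread('pics/top0.png')
hsv=cv2.cvtColor(im,cv2.COLOR_BGR2HSV)
m=((hsv[...,1]<60)&(hsv[...,2]>90)).astype(np.uint8); r=np.zeros_like(m); r[200:275,125:200]=1
m*=r
cs=max(cv2.findContours(m,0,1)[0],key=cv2.contourArea)
print(cv2.boundingRect(cs))
h=cv2.convexHull(cs)[:,0]
P=np.array([onz('top',u,v,.12)[:2] for u,v in h]);print(cv2.minEnclosingCircle(P.astype(np.float32)))
print(P[:,0].min(),P[:,0].max(),P[:,1].min(),P[:,1].max())
# tube lid guess
print(onz('top',281.5,174.5,.243),onz('scene',250.5,190,.243))
```

```text
(134, 209, 53, 53)
((0.47098079323768616, 0.34923824667930603), 0.0700354129076004)
0.4011315108737549 0.539773355046134 0.2794939392352528 0.41776923220943585
[0.60617587 0.02868011 0.243     ] [0.6035841  0.02818328 0.243     ]
```

View pics/crop0.png

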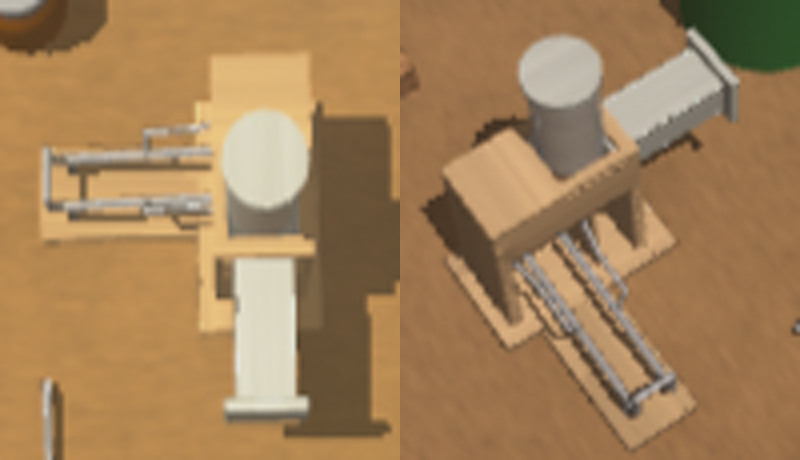

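The crop shows the lid centre at top px (281.5,174.8). The plate's top strip spans top px (271,227) to (292,228), and the chute's cross wire is near top px (227,179). The yaw looks small, so I'll work it out.

Run:
```python
from h import *
T=lambda x,y,z:onz('top',215+x/4-.375,140+y/4.6-.375,z).round(4)
S=lambda x,y,z:onz('scene',210+x/4-.375,175+y/4-.375,z).round(4)
print('lid',T(266,159,.243),S(560,71,.243) if 0 else S(160,71,.243))
print('housing S +x+y, +x-y?, -x+y',S(500-400,245,.153),S(445-400,173,.153),S(637-400,165,.153))
print('housing T +x edge',T(211,55,.153),T(309,53,.153))
print('plate top T inner/outer',T(225,398,.152),T(308,397,.152),T(226,418,.152),T(309,412,.152))
print('plate top S',S(688-400,33,.152),S(737-400,83,.152))
print('wires T', T(48,150,.04),T(48,208,.04),T(208,153,.06),T(208,204,.06))
o=np.array([.605,.0285])
for yaw in (-.04,-.02,0,.02,.04):
    c,s=np.cos(yaw),np.sin(yaw);R=np.array([[c,-s],[s,c]])
    print(yaw,[ (R@p+o).round(4) for p in np.array([[84,33],[84,-33],[-35,33],[-124,28],[-124,-28],[37,127]])/1000])
```

```text
lid [0.607  0.0296 0.243 ] [0.6093 0.0331 0.243 ]
housing S +x+y, +x-y?, -x+y [0.6898 0.0749 0.153 ] [0.6926 0.0068 0.153 ] [0.5814 0.0749 0.153 ]
housing T +x edge [0.6905 0.0643 0.153 ] [ 0.692 -0.001  0.153]
plate top T inner/outer [0.4902 0.0543 0.152 ] [4.91e-01 3.00e-04 1.52e-01] [0.4789 0.0536 0.152 ] [ 4.824e-01 -3.000e-04  1.520e-01]
plate top S [0.4928 0.0046 0.152 ] [0.4877 0.0585 0.152 ]
wires T [0.6612 0.1824 0.04  ] [0.6241 0.1817 0.04  ] [0.6549 0.0669 0.06  ] [0.6227 0.0668 0.06  ]
-0.04 [array([0.6903, 0.0581]), array([ 0.6876, -0.0078]), array([0.5713, 0.0629]), array([0.4822, 0.0614]), array([0.48  , 0.0055]), array([0.647 , 0.1539])]
-0.02 [array([0.6896, 0.0598]), array([ 0.6883, -0.0062]), array([0.5707, 0.0622]), array([0.4816, 0.059 ]), array([0.4805, 0.003 ]), array([0.6445, 0.1547])]
0 [array([0.689 , 0.0615]), array([ 0.689 , -0.0045]), array([0.57  , 0.0615]), array([0.481 , 0.0565]), array([0.481 , 0.0005]), array([0.642 , 0.1555])]
0.02 [array([0.6883, 0.0632]), array([ 0.6896, -0.0028]), array([0.5693, 0.0608]), array([0.4805, 0.054 ]), array([ 0.4816, -0.002 ]), array([0.6395, 0.1562])]
0.04 [array([0.6876, 0.0648]), array([ 0.6903, -0.0011]), array([0.5687, 0.0601]), array([0.48  , 0.0515]), array([ 0.4822, -0.0044]), array([0.6369, 0.1569])]
```

Call:
{"fn": "carry_out", "kwargs": {
  "linear": [
    [0.0257, -0.0694, 0],
    [0.0257, -0.0694, 0],
    [0.0257, -0.0694, 0],
    [0.0257, -0.0694, 0],
    [0.0257, -0.0694, 0],
    [0.0257, -0.0694, 0],
    [0.0257, -0.0694, 0]
  ],
  "angular": [
    [0, 0, -0.985],
    [0, 0, -0.985],
    [0, 0, -0.985],
    [0, 0, -0.985],
    [0, 0, -0.985],
    [0, 0, -0.985],
    [0, 0, -0.985]
  ],
  "hand": [0, 0, 0, 0, 0, 0, 0],
  "force": 40
}}

```text
clock: 0.68
position: [0.3497, 0.2684, 0.4044]
ee_rot: [-0.0, 0.49, 0.872, -0.0]
contact_force: [1.5, 0.0, 0.3]
width: 0.0007
gripper_force: 0.0
```

Call:
{"fn": "carry_out", "kwargs": {
  "linear": [
    [0.0257, -0.0694, 0],
    [0.0257, -0.0694, 0],
    [0.0257, -0.0694, 0],
    [0.0257, -0.0694, 0],
    [0.0257, -0.0694, 0],
    [0.0257, -0.0694, 0],
    [0.0257, -0.0694, 0],
    [0, 0, 0]
  ],
  "angular": [
    [0, 0, -0.985],
    [0, 0, -0.985],
    [0, 0, -0.985],
    [0, 0, -0.985],
    [0, 0, -0.985],
    [0, 0, -0.985],
    [0, 0, -0.985],
    [0, 0, 0]
  ],
  "hand": [0, 0, 0, 0, 0, 0, 0, 0]
}}

```text
clock: 1.35
position: [0.4419, 0.022, 0.4045]
ee_rot: [0.002, 0.71, 0.704, -0.001]
contact_force: [0.7, 1.3, -0.9]
width: 0.0001
gripper_force: 0.0
```

Call:
{"fn": "carry_out", "kwargs": {
  "linear": [
    [0, 0.01, -0.074],
    [0, 0, -0.074],
    [0, 0, -0.074],
    [0, 0, 0],
    [0.02, 0, 0],
    [0, 0, 0]
  ],
  "angular": [
    [0, 0, 0],
    [0, 0, 0],
    [0, 0, 0],
    [0, 0, 0],
    [0, 0, 0],
    [0, 0, 0]
  ],
  "hand": [0, 0, 0, 0, 0, 0]
}}

```text
clock: 1.85
position: [0.4525, 0.0322, 0.2955]
ee_rot: [0.002, 0.707, 0.707, 0.002]
contact_force: [1.2, 0.3, 1.3]
width: -0.0003
gripper_force: 0.0
```

Run:
```python
from h import *
s=snap('scene','pics/s1.png'); t=snap('top','pics/t1.png')
cv2.imwrite('pics/crop1.png',cv2.cvtColor(np.hstack([cv2.resize(t[130:260,215:315],(400,520)),cv2.resize(s[165:295,200:300],(400,520))]),4))
st=manip.get_state();print(st['position'],st['contact_force'],st['clock'])
```

```text
[0.45163392 0.0322602  0.29602019] [0.63006658 0.28731659 0.10679186] 1.95
```

View pics/crop1.png

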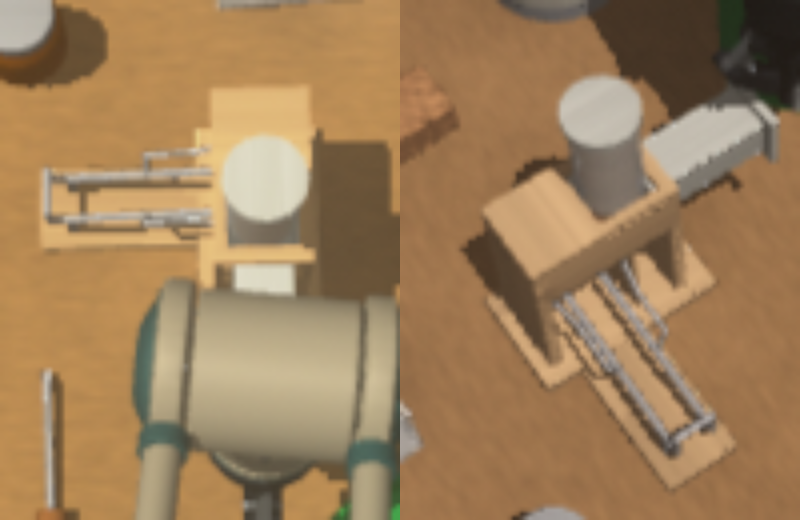

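The gripper stands just behind the push plate (crop about 740,70) and the wrist is clear of the tube. Next I'll approach slowly.

Call:
{"fn": "carry_out", "kwargs": {
  "linear": [
    [0.006, -0.01, 0],
    [0.006, 0, 0],
    [0.006, 0, 0],
    [0.006, 0, 0],
    [0.004, 0, 0],
    [0.004, 0, 0],
    [0.004, 0, 0]
  ],
  "angular": [
    [0, 0, 0],
    [0, 0, 0],
    [0, 0, 0],
    [0, 0, 0],
    [0, 0, 0],
    [0, 0, 0],
    [0, 0, 0]
  ],
  "hand": [0, 0, 0, 0, 0, 0, 0]
}}

```text
clock: 2.53
position: [0.4679, 0.0272, 0.2937]
ee_rot: [-0.0, 0.708, 0.707, -0.0]
contact_force: [0.7, -0.3, -0.7]
width: -0.0001
gripper_force: 0.0
```

Call:
{"fn": "carry_out", "kwargs": {
  "linear": [
    [0.004, 0, 0],
    [0.004, 0, 0],
    [0.004, 0, 0],
    [0.004, 0, 0]
  ],
  "angular": [
    [0, 0, 0],
    [0, 0, 0],
    [0, 0, 0],
    [0, 0, 0]
  ],
  "hand": [0, 0, 0, 0]
}}

```text
clock: 2.87
position: [0.4744, 0.0273, 0.2933]
ee_rot: [-0.002, 0.707, 0.707, -0.002]
contact_force: [-6.8, 0.4, 3.5]
width: -0.0003
gripper_force: 3.1
```

Call:
{"fn": "carry_out", "kwargs": {
  "linear": [
    [0.006, 0, 0],
    [0.006, 0, 0],
    [0.006, 0, 0],
    [0.006, 0, 0],
    [0.006, 0, 0],
    [0.004, 0, 0],
    [0.003, 0, 0],
    [0.002, 0, 0]
  ],
  "angular": [
    [0, 0, 0],
    [0, 0, 0],
    [0, 0, 0],
    [0, 0, 0],
    [0, 0, 0],
    [0, 0, 0],
    [0, 0, 0],
    [0, 0, 0]
  ],
  "hand": [0, 0, 0, 0, 0, 0, 0, 0]
}}

```text
clock: 3.53
position: [0.4932, 0.0276, 0.2932]
ee_rot: [-0.003, 0.707, 0.707, -0.002]
contact_force: [-7.8, 1.4, 5.3]
width: -0.0
gripper_force: 3.9
```

Call:
{"fn": "carry_out", "kwargs": {
  "linear": [
    [0.002, 0, 0],
    [0.002, 0, 0]
  ],
  "angular": [
    [0, 0, 0],
    [0, 0, 0]
  ],
  "hand": [0, 0]
}}

```text
clock: 3.7
position: [0.495, 0.0277, 0.2933]
ee_rot: [-0.003, 0.707, 0.707, -0.002]
contact_force: [-9.1, 0.8, 5.2]
width: -0.0002
gripper_force: 3.9
```

Call:
{"fn": "carry_out", "kwargs": {
  "linear": [
    [0.003, 0, 0],
    [0.002, 0, 0],
    [0.002, 0, 0]
  ],
  "angular": [
    [0, 0, 0],
    [0, 0, 0],
    [0, 0, 0]
  ],
  "hand": [0, 0, 0]
}}

```text
clock: 3.95
position: [0.4983, 0.0277, 0.2932]
ee_rot: [-0.003, 0.707, 0.707, -0.002]
contact_force: [-8.1, 1.3, 4.4]
width: 0.0
gripper_force: 4.1
```

Call:
{"fn": "carry_out", "kwargs": {
  "linear": [
    [0.002, 0, 0],
    [0.002, 0, 0]
  ],
  "angular": [
    [0, 0, 0],
    [0, 0, 0]
  ],
  "hand": [0, 0]
}}

```text
clock: 4.12
position: [0.5002, 0.0277, 0.2932]
ee_rot: [-0.003, 0.707, 0.707, -0.002]
contact_force: [-8.6, 1.4, 6.3]
width: 0.0001
gripper_force: 4.2
```

Call:
{"fn": "carry_out", "kwargs": {
  "linear": [
    [0.002, 0, 0],
    [0.002, 0, 0]
  ],
  "angular": [
    [0, 0, 0],
    [0, 0, 0]
  ],
  "hand": [0, 0]
}}

```text
clock: 4.28
position: [0.5022, 0.0278, 0.2932]
ee_rot: [-0.003, 0.707, 0.707, -0.002]
contact_force: [-8.9, 1.8, 5.3]
width: -0.0
gripper_force: 4.3
```

Call:
{"fn": "carry_out", "kwargs": {
  "linear": [
    [0.002, 0, 0],
    [0.002, 0, 0]
  ],
  "angular": [
    [0, 0, 0],
    [0, 0, 0]
  ],
  "hand": [0, 0]
}}

```text
clock: 4.45
position: [0.5041, 0.0278, 0.2932]
ee_rot: [-0.003, 0.707, 0.707, -0.002]
contact_force: [-9.6, 1.1, 5.9]
width: -0.0001
gripper_force: 4.5
```

Call:
{"fn": "carry_out", "kwargs": {
  "linear": [
    [0.002, 0, 0]
  ],
  "angular": [
    [0, 0, 0]
  ],
  "hand": [0]
}}

```text
clock: 4.53
position: [0.5051, 0.0278, 0.2932]
ee_rot: [-0.003, 0.707, 0.707, -0.002]
contact_force: [-8.7, 2.9, 5.9]
width: -0.0002
gripper_force: 4.5
```

Call:
{"fn": "carry_out", "kwargs": {
  "linear": [
    [0.002, 0, 0],
    [0.002, 0, 0]
  ],
  "angular": [
    [0, 0, 0],
    [0, 0, 0]
  ],
  "hand": [0, 0]
}}

```text
clock: 4.7
position: [0.507, 0.0278, 0.2932]
ee_rot: [-0.004, 0.707, 0.707, -0.003]
contact_force: [-8.4, 1.5, 5.9]
width: 0.0002
gripper_force: 4.6
```

Call:
{"fn": "carry_out", "kwargs": {
  "linear": [
    [0.002, 0, 0]
  ],
  "angular": [
    [0, 0, 0]
  ],
  "hand": [0]
}}

```text
clock: 4.78
position: [0.5079, 0.0278, 0.2932]
ee_rot: [-0.004, 0.707, 0.707, -0.003]
contact_force: [-8.5, 2.6, 6.5]
width: -0.0001
gripper_force: 4.6
```

Call:
{"fn": "carry_out", "kwargs": {
  "linear": [
    [0.002, 0, 0],
    [0.002, 0, 0]
  ],
  "angular": [
    [0, 0, 0],
    [0, 0, 0]
  ],
  "hand": [0, 0]
}}

```text
clock: 4.95
position: [0.5099, 0.0279, 0.2932]
ee_rot: [-0.004, 0.707, 0.707, -0.003]
contact_force: [-9.0, 1.6, 6.0]
width: -0.0001
gripper_force: 4.9
```

Call:
{"fn": "carry_out", "kwargs": {
  "linear": [
    [0.002, 0, 0]
  ],
  "angular": [
    [0, 0, 0]
  ],
  "hand": [0]
}}

```text
clock: 5.03
position: [0.5108, 0.0279, 0.2932]
ee_rot: [-0.004, 0.707, 0.707, -0.003]
contact_force: [-10.1, 1.4, 6.0]
width: 0.0
gripper_force: 4.9
```

Call:
{"fn": "carry_out", "kwargs": {
  "linear": [
    [0.002, 0, 0],
    [0.002, 0, 0]
  ],
  "angular": [
    [0, 0, 0],
    [0, 0, 0]
  ],
  "hand": [0, 0]
}}

```text
clock: 5.2
position: [0.5122, 0.0279, 0.2931]
ee_rot: [-0.005, 0.707, 0.707, -0.003]
contact_force: [-12.0, 1.5, 7.8]
width: -0.0001
gripper_force: 6.4
```

Call:
{"fn": "carry_out", "kwargs": {
  "linear": [
    [0.002, 0, 0]
  ],
  "angular": [
    [0, 0, 0]
  ],
  "hand": [0]
}}

```text
clock: 5.28
position: [0.5126, 0.0279, 0.2929]
ee_rot: [-0.005, 0.707, 0.707, -0.004]
contact_force: [-15.1, 1.2, 9.3]
width: -0.0002
gripper_force: 7.3
```

Force is rising sharply, so the slide is at the stop. I'll hold there and look for the ball.

Call:
{"fn": "carry_out", "kwargs": {
  "linear": [
    [0.002, 0, 0],
    [0, 0, 0],
    [0, 0, 0],
    [0, 0, 0],
    [0, 0, 0],
    [0, 0, 0]
  ],
  "angular": [
    [0, 0, 0],
    [0, 0, 0],
    [0, 0, 0],
    [0, 0, 0],
    [0, 0, 0],
    [0, 0, 0]
  ],
  "hand": [0, 0, 0, 0, 0, 0]
}}

```text
clock: 5.78
position: [0.5128, 0.0279, 0.2929]
ee_rot: [-0.006, 0.707, 0.707, -0.005]
contact_force: [-15.2, 1.6, 9.4]
width: 0.0001
gripper_force: 7.6
```

Run:
```python
from h import *
s=snap('scene','pics/s2.png'); t=snap('top','pics/t2.png')
cv2.imwrite('pics/crop2.png',cv2.cvtColor(np.hstack([cv2.resize(t[130:260,215:315],(400,520)),cv2.resize(s[165:295,200:300],(400,520))]),4))
st=manip.get_state();print(st['position'],st['contact_force'],st['clock'])
```

```text
[0.51281751 0.02789282 0.29287261] [-15.24198715   0.93117176   9.52774425] 5.8833
```

View pics/crop2.png

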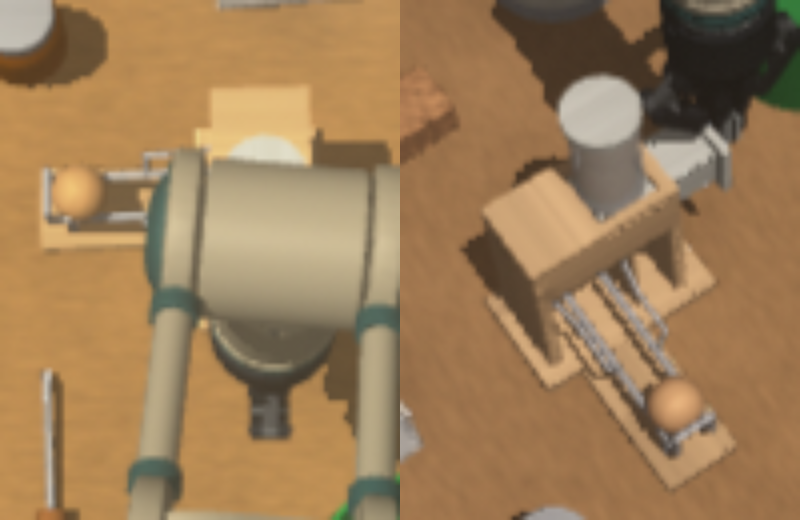

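The ball lies on the chute at top crop (77,193) and scene crop (675,405). I'll retract and let the slide spring back.

Call:
{"fn": "carry_out", "kwargs": {
  "linear": [
    [-0.01, 0, 0],
    [-0.016, 0, 0],
    [-0.02, 0, 0],
    [-0.024, 0, 0],
    [-0.024, 0, 0],
    [-0.03, 0, 0],
    [-0.03, 0, 0],
    [-0.02, 0, 0]
  ],
  "angular": [
    [0, 0, 0],
    [0, 0, 0],
    [0, 0, 0],
    [0, 0, 0],
    [0, 0, 0],
    [0, 0, 0],
    [0, 0, 0],
    [0, 0, 0]
  ],
  "hand": [0, 0, 0, 0, 0, 0, 0, 0]
}}

```text
clock: 6.55
position: [0.4299, 0.0272, 0.294]
ee_rot: [0.001, 0.708, 0.707, 0.001]
contact_force: [0.5, -1.0, 0.2]
width: 0.0001
gripper_force: 0.0
```

Call:
{"fn": "carry_out", "kwargs": {
  "linear": [
    [0, 0, 0.04],
    [0, 0, 0.07],
    [0, 0, 0.07],
    [0, 0, 0.02],
    [0, 0, 0]
  ],
  "angular": [
    [0, 0, 0],
    [0, 0, 0],
    [0, 0, 0],
    [0, 0, 0],
    [0, 0, 0]
  ],
  "hand": [0.3, 0.8, 1, 1, 1]
}}

```text
clock: 6.97
position: [0.4322, 0.0271, 0.3975]
ee_rot: [0.004, 0.708, 0.707, 0.004]
contact_force: [1.0, -0.4, -0.5]
width: 0.0603
gripper_force: 0.0
```

Run:
```python
from h import *
s=snap('scene','pics/s3.png'); t=snap('top','pics/t3.png')
# ball by difference against the pictures before the push
from itertools import product
res=[]
for n,im,ref,(x0,x1,y0,y1) in(('top',t,'pics/top0.png',(222,252,160,200)),('scene',s,'pics/scene0.png',(250,290,245,290))):
    d=np.abs(im[:,:,::-1].astype(int)-cv2.imread(ref)).sum(2)
    m=np.zeros(d.shape,np.uint8); m[y0:y1,x0:x1]=(d[y0:y1,x0:x1]>60)
    h=cv2.cvtColor(im,cv2.COLOR_RGB2HSV); 
    m2=m*((h[...,1]>70)&(h[...,2]>150)).astype(np.uint8)
    c=max(cv2.findContours(m2,0,1)[0],key=cv2.contourArea); 
    M=cv2.moments(c); uv=(M['m10']/M['m00'],M['m01']/M['m00']);print(n,uv,cv2.minEnclosingCircle(c),onz(n,*uv,.059)); res.append(ray(n,*uv))
(o1,d1),(o2,d2)=res
k=np.linalg.lstsq(np.c_[d1,-d2],o2-o1,rcond=None)[0];print(o1+k[0]*d1,o2+k[1]*d2)
st=manip.get_state();print(st['position'],st['contact_force'],st['clock'])
cv2.imwrite('pics/crop3.png',cv2.cvtColor(np.hstack([cv2.resize(t[130:260,215:315],(400,520)),cv2.resize(s[165:295,200:300],(400,520))]),4))
```

```text
top (234.78888888888886, 176.70277777777775) ((233.76315307617188, 177.23684692382812), 6.736229419708252) [0.64364205 0.15720784 0.059     ]
scene (270.3909465020576, 264.238683127572) ((269.276123046875, 265.1268615722656), 6.133185863494873) [0.63604576 0.16036168 0.059     ]
[0.64239918 0.15680783 0.06425443] [0.63695019 0.16204464 0.0633642 ]
[0.43070956 0.02719135 0.39373502] [-0.75939207 -0.32632015 -1.22564033] 7.0667
```

View pics/crop3.png

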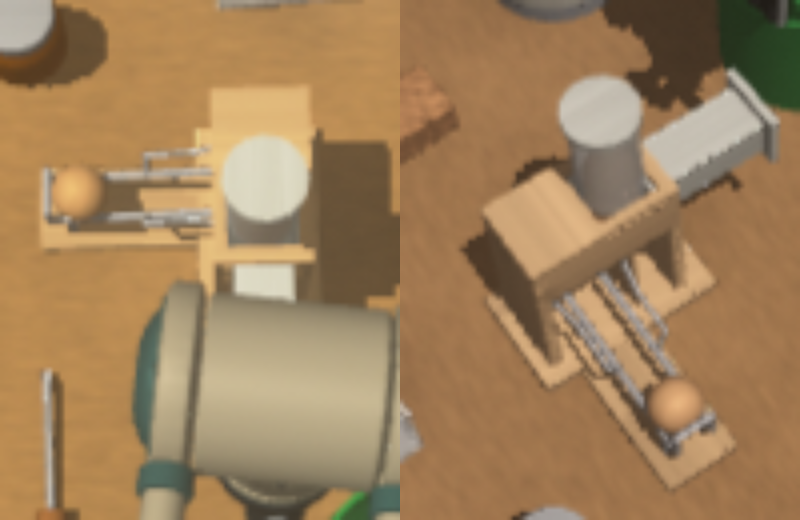

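The slide is back out and the ball rests at the end of the chute, at about (0.641, 0.158). I'll go above it, moving y first to keep clear of the tube.

Call:
{"fn": "carry_out", "kwargs": {
  "linear": [
    [0, 0.0655, 0],
    [0, 0.0655, 0],
    [0, 0.0655, 0],
    [0, 0.0655, 0],
    [0.06, 0, 0],
    [0.08, 0, 0],
    [0.08, 0, 0],
    [0.08, 0, 0]
  ],
  "angular": [
    [0, 0, 0],
    [0, 0, 0],
    [0, 0, 0],
    [0, 0, 0],
    [0, 0, 0],
    [0, 0, 0],
    [0, 0, 0],
    [0, 0, 0]
  ],
  "hand": [1, 1, 1, 1, 1, 1, 1, 1]
}}

```text
clock: 7.73
position: [0.5817, 0.1588, 0.3914]
ee_rot: [-0.001, 0.707, 0.707, -0.001]
contact_force: [0.9, -0.0, 0.3]
width: 0.0854
gripper_force: 0.0
```

Call:
{"fn": "carry_out", "kwargs": {
  "linear": [
    [0.08, 0, 0],
    [0.04, 0, 0],
    [0, 0, 0],
    [0, 0, 0]
  ],
  "angular": [
    [0, 0, 0],
    [0, 0, 0],
    [0, 0, 0],
    [0, 0, 0]
  ],
  "hand": [1, 1, 1, 1]
}}

```text
clock: 8.07
position: [0.6414, 0.158, 0.3902]
ee_rot: [-0.002, 0.708, 0.706, -0.002]
contact_force: [-0.7, -0.7, -0.7]
width: 0.0855
gripper_force: 0.0
```

Run:
```python
from h import *
for n,uv in(('top',(233.8,177.5)),('scene',(268.7,265.5))): print(onz(n,*uv,.059))
print(proj('top',[[.641,.158,.059]]),proj('scene',[[.641,.158,.059]]))
s=manip.get_state();print(s['position'],s['contact_force'],s['clock'],s['width'])
```

```text
[0.64131015 0.15997425 0.059     ]
[0.64199662 0.16090253 0.059     ]
[[234.49463026 177.60954696]] [[268.43419248 264.51362648]]
[0.64139932 0.15796626 0.39024232] [-0.67428651 -0.67281469 -0.73846658] 8.0667 0.08553831100976989
```

Call:
{"fn": "carry_out", "kwargs": {
  "linear": [
    [0, 0.003, -0.08],
    [0, 0, -0.08],
    [0, 0, -0.08],
    [0, 0, -0.06],
    [0, 0, -0.03],
    [0, 0, -0.012],
    [0, 0, 0]
  ],
  "angular": [
    [0, 0, 0],
    [0, 0, 0],
    [0, 0, 0],
    [0, 0, 0],
    [0, 0, 0],
    [0, 0, 0],
    [0, 0, 0]
  ],
  "hand": [1, 1, 1, 1, 1, 1, 1]
}}

```text
clock: 8.65
position: [0.6388, 0.1597, 0.2206]
ee_rot: [-0.002, 0.707, 0.707, -0.002]
contact_force: [-1.0, -0.7, 0.7]
width: 0.0854
gripper_force: 0.0
```

Call:
{"fn": "carry_out", "kwargs": {
  "linear": [
    [0, 0, 0],
    [0, 0, 0],
    [0, 0, 0],
    [0, 0, 0],
    [0, 0, 0],
    [0, 0, 0],
    [0, 0, 0],
    [0, 0, 0]
  ],
  "angular": [
    [0, 0, 0],
    [0, 0, 0],
    [0, 0, 0],
    [0, 0, 0],
    [0, 0, 0],
    [0, 0, 0],
    [0, 0, 0],
    [0, 0, 0]
  ],
  "hand": [0.75, 0.6, 0.5, 0.4, 0.3, 0.2, 0.2, 0.2],
  "force": 25
}}

```text
clock: 9.32
position: [0.6408, 0.1598, 0.2244]
ee_rot: [0.0, 0.708, 0.707, 0.001]
contact_force: [-2.1, -0.2, 6.1]
width: 0.0381
gripper_force: 24.7
```

Call:
{"fn": "carry_out", "kwargs": {
  "linear": [
    [0, 0, 0.006],
    [0, 0, 0.01],
    [0, 0, 0.014],
    [0, 0, 0.01],
    [0, 0, 0]
  ],
  "angular": [
    [0, 0, 0],
    [0, 0, 0],
    [0, 0, 0],
    [0, 0, 0],
    [0, 0, 0]
  ],
  "hand": [0.2, 0.2, 0.2, 0.2, 0.2]
}}

```text
clock: 9.73
position: [0.6413, 0.1597, 0.2444]
ee_rot: [0.001, 0.708, 0.707, 0.001]
contact_force: [0.5, 0.3, -0.2]
width: 0.0384
gripper_force: 25.1
```

Run:
```python
from h import *
s=snap('scene','pics/s4.png')
cv2.imwrite('pics/crop4.png',cv2.cvtColor(cv2.resize(s[190:310,210:330],(600,600)),4))
s=manip.get_state();print(s['position'],s['contact_force'],s['clock'],s['width'],s['gripper_force'])
```

```text
[0.64107634 0.15971705 0.24371591] [ 0.13011857 -1.17996788 -0.10654696] 9.7833 0.038036119207045326 25.14041393995285
```

View pics/crop4.png

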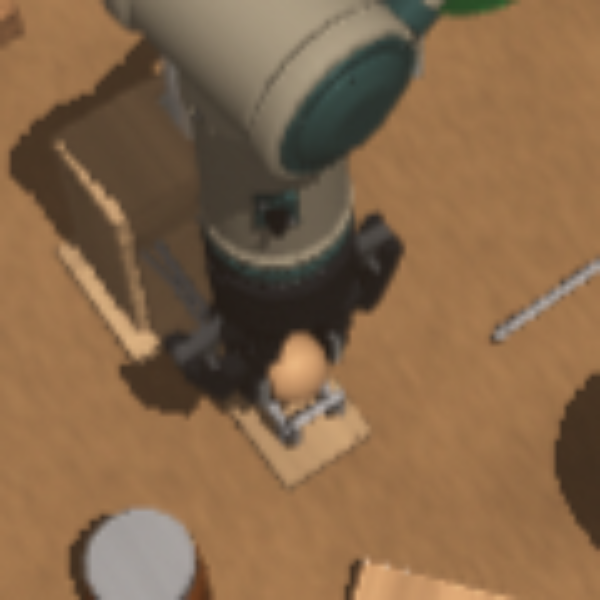

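The ball is held between the fingers (crop 298,367), clear of the chute. I'll lift it and carry it to the pot.

Call:
{"fn": "carry_out", "kwargs": {
  "linear": [
    [0, 0, 0.02],
    [0, 0, 0.05],
    [0, 0, 0.06],
    [0, 0, 0.06],
    [0, 0, 0.04],
    [0, 0, 0.01],
    [0, 0, 0],
    [0, 0, 0]
  ],
  "angular": [
    [0, 0, 0],
    [0, 0, 0],
    [0, 0, 0],
    [0, 0, 0],
    [0, 0, 0],
    [0, 0, 0],
    [0, 0, 0],
    [0, 0, 0]
  ],
  "hand": [0.2, 0.2, 0.2, 0.2, 0.2, 0.2, 0.2, 0.2]
}}

```text
clock: 10.45
position: [0.6403, 0.1596, 0.3619]
ee_rot: [-0.0, 0.708, 0.707, -0.001]
contact_force: [-0.2, -0.1, -0.4]
width: 0.0386
gripper_force: 25.2
```

Call:
{"fn": "carry_out", "kwargs": {
  "linear": [
    [-0.02, 0.022, 0],
    [-0.04, 0.044, 0],
    [-0.055, 0.06, 0],
    [-0.055, 0.06, 0],
    [-0.055, 0.06, 0],
    [-0.055, 0.06, 0],
    [-0.04, 0.048, 0],
    [-0.02, 0.024, 0]
  ],
  "angular": [
    [0, 0, 0],
    [0, 0, 0],
    [0, 0, 0],
    [0, 0, 0],
    [0, 0, 0],
    [0, 0, 0],
    [0, 0, 0],
    [0, 0, 0]
  ],
  "hand": [0.2, 0.2, 0.2, 0.2, 0.2, 0.2, 0.2, 0.2]
}}

```text
clock: 11.12
position: [0.4663, 0.3513, 0.3607]
ee_rot: [-0.002, 0.706, 0.708, -0.002]
contact_force: [1.0, -0.0, 0.2]
width: 0.0382
gripper_force: 25.3
```

Call:
{"fn": "carry_out", "kwargs": {
  "linear": [
    [0, 0, 0],
    [0, 0, 0],
    [0, 0, 0]
  ],
  "angular": [
    [0, 0, 0],
    [0, 0, 0],
    [0, 0, 0]
  ],
  "hand": [0.2, 0.2, 0.2]
}}

```text
clock: 11.37
position: [0.4704, 0.3485, 0.3616]
ee_rot: [0.0, 0.707, 0.707, -0.001]
contact_force: [0.5, -0.4, 0.0]
width: 0.038
gripper_force: 25.3
```

Call:
{"fn": "carry_out", "kwargs": {
  "linear": [
    [0, 0, -0.02],
    [0, 0, -0.035],
    [0, 0, -0.035],
    [0, 0, -0.03],
    [0, 0, -0.02],
    [0, 0, -0.01],
    [0, 0, 0]
  ],
  "angular": [
    [0, 0, 0],
    [0, 0, 0],
    [0, 0, 0],
    [0, 0, 0],
    [0, 0, 0],
    [0, 0, 0],
    [0, 0, 0]
  ],
  "hand": [0.2, 0.2, 0.2, 0.2, 0.2, 0.2, 0.2]
}}

```text
clock: 11.95
position: [0.4708, 0.3479, 0.2861]
ee_rot: [-0.0, 0.708, 0.706, -0.001]
contact_force: [0.4, -0.4, 0.2]
width: 0.0381
gripper_force: 25.3
```

Call:
{"fn": "carry_out", "kwargs": {
  "linear": [
    [0, 0, -0.003],
    [0, 0, -0.003],
    [0, 0, -0.003],
    [0, 0, -0.003]
  ],
  "angular": [
    [0, 0, 0],
    [0, 0, 0],
    [0, 0, 0],
    [0, 0, 0]
  ],
  "hand": [0.2, 0.2, 0.2, 0.2]
}}

```text
clock: 12.28
position: [0.4709, 0.3488, 0.2823]
ee_rot: [0.0, 0.708, 0.707, 0.001]
contact_force: [-0.3, -0.2, -0.4]
width: 0.0385
gripper_force: 25.3
```

Call:
{"fn": "carry_out", "kwargs": {
  "linear": [
    [0, 0, -0.004],
    [0, 0, -0.004],
    [0, 0, -0.003]
  ],
  "angular": [
    [0, 0, 0],
    [0, 0, 0],
    [0, 0, 0]
  ],
  "hand": [0.2, 0.2, 0.2]
}}

```text
clock: 12.53
position: [0.4706, 0.3487, 0.2761]
ee_rot: [0.0, 0.707, 0.707, 0.0]
contact_force: [-0.3, 0.3, -0.3]
width: 0.038
gripper_force: 25.3
```

Call:
{"fn": "carry_out", "kwargs": {
  "linear": [
    [0, 0, -0.003],
    [0, 0, -0.003],
    [0, 0, -0.002]
  ],
  "angular": [
    [0, 0, 0],
    [0, 0, 0],
    [0, 0, 0]
  ],
  "hand": [0.2, 0.2, 0.2]
}}

```text
clock: 12.78
position: [0.4706, 0.3487, 0.272]
ee_rot: [0.0, 0.708, 0.707, -0.0]
contact_force: [-0.1, 0.1, -0.4]
width: 0.038
gripper_force: 25.3
```

Call:
{"fn": "carry_out", "kwargs": {
  "linear": [
    [0, 0, -0.003],
    [0, 0, -0.003],
    [0, 0, -0.002]
  ],
  "angular": [
    [0, 0, 0],
    [0, 0, 0],
    [0, 0, 0]
  ],
  "hand": [0.2, 0.2, 0.2]
}}

```text
clock: 13.03
position: [0.4707, 0.3487, 0.268]
ee_rot: [0.0, 0.708, 0.707, -0.0]
contact_force: [1.3, -0.9, 1.1]
width: 0.0382
gripper_force: 25.3
```

Call:
{"fn": "carry_out", "kwargs": {
  "linear": [
    [0, 0, -0.003],
    [0, 0, -0.002]
  ],
  "angular": [
    [0, 0, 0],
    [0, 0, 0]
  ],
  "hand": [0.2, 0.2]
}}

```text
clock: 13.2
position: [0.4707, 0.3487, 0.2656]
ee_rot: [0.0, 0.708, 0.707, -0.0]
contact_force: [0.1, 1.1, 0.7]
width: 0.0382
gripper_force: 25.3
```

Call:
{"fn": "carry_out", "kwargs": {
  "linear": [
    [0, 0, -0.003],
    [0, 0, -0.003],
    [0, 0, -0.002]
  ],
  "angular": [
    [0, 0, 0],
    [0, 0, 0],
    [0, 0, 0]
  ],
  "hand": [0.2, 0.2, 0.2]
}}

```text
clock: 13.45
position: [0.4707, 0.3486, 0.2615]
ee_rot: [0.0, 0.708, 0.707, -0.0]
contact_force: [0.2, 0.2, -0.7]
width: 0.0381
gripper_force: 25.3
```

Call:
{"fn": "carry_out", "kwargs": {
  "linear": [
    [0, 0, -0.003],
    [0, 0, -0.002]
  ],
  "angular": [
    [0, 0, 0],
    [0, 0, 0]
  ],
  "hand": [0.2, 0.2]
}}

```text
clock: 13.62
position: [0.4707, 0.3486, 0.259]
ee_rot: [0.0, 0.708, 0.707, -0.0]
contact_force: [1.0, -0.1, -1.4]
width: 0.0383
gripper_force: 25.3
```

Call:
{"fn": "carry_out", "kwargs": {
  "linear": [
    [0, 0, -0.003],
    [0, 0, -0.003],
    [0, 0, -0.002]
  ],
  "angular": [
    [0, 0, 0],
    [0, 0, 0],
    [0, 0, 0]
  ],
  "hand": [0.2, 0.2, 0.2]
}}

```text
clock: 13.87
position: [0.4707, 0.3486, 0.255]
ee_rot: [0.0, 0.708, 0.707, -0.0]
contact_force: [0.4, -1.0, 1.1]
width: 0.0381
gripper_force: 25.3
```

Call:
{"fn": "carry_out", "kwargs": {
  "linear": [
    [0, 0, -0.003],
    [0, 0, -0.002]
  ],
  "angular": [
    [0, 0, 0],
    [0, 0, 0]
  ],
  "hand": [0.2, 0.2]
}}

```text
clock: 14.03
position: [0.4707, 0.3487, 0.2526]
ee_rot: [0.0, 0.708, 0.707, -0.0]
contact_force: [0.1, -0.5, -0.1]
width: 0.038
gripper_force: 25.3
```

Call:
{"fn": "carry_out", "kwargs": {
  "linear": [
    [0, 0, -0.003],
    [0, 0, -0.003],
    [0, 0, -0.002]
  ],
  "angular": [
    [0, 0, 0],
    [0, 0, 0],
    [0, 0, 0]
  ],
  "hand": [0.2, 0.2, 0.2]
}}

```text
clock: 14.28
position: [0.4707, 0.3486, 0.2485]
ee_rot: [0.0, 0.708, 0.707, -0.0]
contact_force: [-0.5, 0.3, -0.2]
width: 0.0384
gripper_force: 25.3
```

Call:
{"fn": "carry_out", "kwargs": {
  "linear": [
    [0, 0, -0.003],
    [0, 0, -0.002]
  ],
  "angular": [
    [0, 0, 0],
    [0, 0, 0]
  ],
  "hand": [0.2, 0.2]
}}

```text
clock: 14.45
position: [0.4707, 0.3487, 0.246]
ee_rot: [0.0, 0.708, 0.707, -0.0]
contact_force: [-0.2, 0.0, -0.9]
width: 0.0386
gripper_force: 25.3
```

Call:
{"fn": "carry_out", "kwargs": {
  "linear": [
    [0, 0, -0.003],
    [0, 0, -0.003],
    [0, 0, -0.002]
  ],
  "angular": [
    [0, 0, 0],
    [0, 0, 0],
    [0, 0, 0]
  ],
  "hand": [0.2, 0.2, 0.2]
}}

```text
clock: 14.7
position: [0.4707, 0.3486, 0.242]
ee_rot: [0.0, 0.708, 0.707, -0.0]
contact_force: [0.5, 0.4, -0.8]
width: 0.0384
gripper_force: 25.3
```

Call:
{"fn": "carry_out", "kwargs": {
  "linear": [
    [0, 0, -0.003],
    [0, 0, -0.002]
  ],
  "angular": [
    [0, 0, 0],
    [0, 0, 0]
  ],
  "hand": [0.2, 0.2]
}}

```text
clock: 14.87
position: [0.4707, 0.3487, 0.2395]
ee_rot: [0.0, 0.708, 0.707, -0.0]
contact_force: [1.1, 0.1, -0.1]
width: 0.0382
gripper_force: 25.3
```

Call:
{"fn": "carry_out", "kwargs": {
  "linear": [
    [0, 0, -0.003],
    [0, 0, -0.003],
    [0, 0, -0.002]
  ],
  "angular": [
    [0, 0, 0],
    [0, 0, 0],
    [0, 0, 0]
  ],
  "hand": [0.2, 0.2, 0.2]
}}

```text
clock: 15.12
position: [0.4707, 0.3489, 0.2377]
ee_rot: [-0.0, 0.708, 0.707, 0.001]
contact_force: [-4.5, -2.6, 18.8]
width: 0.0381
gripper_force: 26.5
```

Call:
{"fn": "carry_out", "kwargs": {
  "linear": [
    [0, 0, -0.002],
    [0, 0, -0.001]
  ],
  "angular": [
    [0, 0, 0],
    [0, 0, 0]
  ],
  "hand": [0.2, 0.2]
}}

```text
clock: 15.28
position: [0.4706, 0.349, 0.2376]
ee_rot: [0.0, 0.708, 0.707, 0.001]
contact_force: [-6.0, -2.4, 22.0]
width: 0.0383
gripper_force: 26.8
```

The ball is on the floor. I'll ease off the pressure, then open partway.

Call:
{"fn": "carry_out", "kwargs": {
  "linear": [
    [0, 0, 0.002],
    [0, 0, 0.0025],
    [0, 0, 0]
  ],
  "angular": [
    [0, 0, 0],
    [0, 0, 0],
    [0, 0, 0]
  ],
  "hand": [0.2, 0.2, 0.2]
}}

```text
clock: 15.53
position: [0.4707, 0.3488, 0.2379]
ee_rot: [0.0, 0.708, 0.707, 0.001]
contact_force: [-3.0, -0.3, 8.9]
width: 0.0384
gripper_force: 25.8
```

Call:
{"fn": "carry_out", "kwargs": {
  "linear": [
    [0, 0, 0.002],
    [0, 0, 0],
    [0, 0, 0],
    [0, 0, 0],
    [0, 0, 0],
    [0, 0, 0],
    [0, 0, 0],
    [0, 0, 0]
  ],
  "angular": [
    [0, 0, 0],
    [0, 0, 0],
    [0, 0, 0],
    [0, 0, 0],
    [0, 0, 0],
    [0, 0, 0],
    [0, 0, 0],
    [0, 0, 0]
  ],
  "hand": [0.2, 0.2, 0.47, 0.52, 0.57, 0.62, 0.67, 0.7],
  "force": 20
}}

```text
clock: 16.2
position: [0.4707, 0.3486, 0.2372]
ee_rot: [-0.0, 0.708, 0.707, -0.0]
contact_force: [1.0, 0.8, 0.2]
width: 0.0599
gripper_force: 0.0
```

Call:
{"fn": "carry_out", "kwargs": {
  "linear": [
    [0, 0, 0],
    [0, 0, 0.01],
    [0, 0, 0.02],
    [0, 0, 0.03],
    [0, 0, 0.05],
    [0, 0, 0.07],
    [0, 0, 0.07],
    [0, 0, 0.07]
  ],
  "angular": [
    [0, 0, 0],
    [0, 0, 0],
    [0, 0, 0],
    [0, 0, 0],
    [0, 0, 0],
    [0, 0, 0],
    [0, 0, 0],
    [0, 0, 0]
  ],
  "hand": [0.7, 0.7, 0.7, 0.7, 0.7, 0.7, 0.7, 0.7]
}}

```text
clock: 16.87
position: [0.4703, 0.3485, 0.4001]
ee_rot: [0.0, 0.708, 0.707, 0.0]
contact_force: [0.3, 0.8, 0.2]
width: 0.0598
gripper_force: 0.0
```

Call:
{"fn": "carry_out", "kwargs": {
  "linear": [
    [-0.06, 0, 0.03],
    [-0.08, 0, 0],
    [-0.08, 0, 0],
    [-0.08, 0, 0],
    [0, 0, 0],
    [0, 0, 0]
  ],
  "angular": [
    [0, 0, 0],
    [0, 0, 0],
    [0, 0, 0],
    [0, 0, 0],
    [0, 0, 0],
    [0, 0, 0]
  ],
  "hand": [0.7, 0.7, 0.7, 0.7, 0.7, 0.7]
}}

```text
clock: 17.37
position: [0.3186, 0.3483, 0.414]
ee_rot: [0.0, 0.707, 0.708, 0.001]
contact_force: [1.9, 0.1, 0.2]
width: 0.0598
gripper_force: 0.0
```

Run:
```python
from h import *
t=snap('top','pics/t5.png');s=snap('scene','pics/s5.png')
cv2.imwrite('pics/crop5.png',cv2.cvtColor(np.hstack([cv2.resize(t[140:280,100:310],(450,300)),cv2.resize(s[160:330,190:400],(350,300))]),4))
s=manip.get_state();print(s['position'],s['contact_force'],s['clock'],s['width'])
```

```text
[0.32106199 0.34883679 0.41355789] [ 0.71066117 -0.03838369  0.65648813] 17.4667 0.05974983260046861
```

View pics/crop5.png

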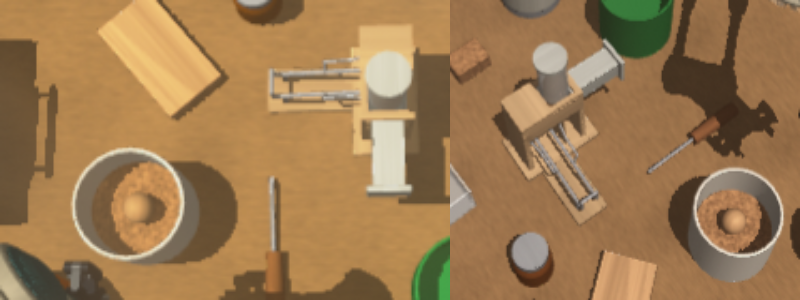

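The ball lies on the pot's floor (top crop 138,208; scene crop 733,221), the chute is empty and the slide is out. I'll hand in.

```bash
python3 -c "
from rig import manip
print(manip.sign_off())"
```

```text
the job is handed in; nothing more can be done
None
```

The job is handed in: one ball came out, I set it down on the pot's floor before letting go, the slide sprang back out, and nothing else was seen to move; no verdict came back.

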